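Offer the two-eared dish, ball centred

TASK

The wooden dish with the loose cedar ball has been left standing on the charging pad; offer it to me, as I stand beyond the far edge of the console. Grip it by whichever ear has room for your hand, lift it straight up clear of the pad, then turn it a quarter turn, level and smoothly, so that the free ear points straight away from you, keeping the ball in the middle of the dish without ever touching it; do not bump the pump bottle or disturb anything else. Finish still holding the dish by that ear, level and still, at least 12 cm above the console top: do not put it down or let go.

Things in the scene. Friction and masses are not known exactly. Their poses are not given: they have to be found in the camera images.
- dish: Dark turned-wood dish, 132 mm across, 24 mm high, 80 to 160 g, standing on the charging pad with the ball in it. Origin: centre of its underside; z up. Inside, one smooth hollow (144 mm radius of curvature, floor 8 mm thick in the middle): a tilt or jerk sets the ball rolling. Two equal ears stick out along its +y and -y, at the start roughly to left and right of the robot (within 27 degrees).
- ear_a (a point): Grip point of the ear on the dish's +y side, 85 mm from the dish's axis, 17 mm above its underside (29 mm above the console at the start). Each ear is a level bar 22 mm wide (along the dish's x), 12 mm thick (11 to 23 mm above the dish's underside), with flat upright sides, from the rim to a rounded end 105 mm from the axis. Pinch it across its width from above.
- ear_b (a point): The same point of the ear on the dish's -y side.
- dish_middle (a point): Where the ball's centre is when the ball sits in the middle of the dish: on the dish's axis, 28 mm above its underside.
- ball_center (a point): Centre of the loose cedar ball, 40 mm diameter, about 16 g, plain wood; starts at rest in the middle of the dish and rolls easily.
- ball: The same ball; its origin is a point on its skin that turns with it, so use ball_center instead.
- pad: Round wooden charging pad, 110 mm diameter, 12 mm high, under the dish; does not shift. Origin: centre of its underside, on the console top. The dish's axes lie along the pad's at the start (within 3 degrees), its centre within 3 mm of the pad's.
- bottle: Empty clear-plastic pump bottle, 68 mm diameter to a height of 140 mm, 198 mm tall over the pump head, nozzle reaching 45 mm out along its -x at the top; 60 g, easily knocked over. Stands loose 148 mm from the pad's centre, about 8 mm beyond the end of one ear (either one): a gripper put on that ear would bump it. Origin: centre of its underside.
- coaster: Round glass coaster, 80 mm diameter, 6 mm thick, lying loose beyond the end of the other ear (about 148 mm from the pad's centre). It is low and leaves that ear free to take. Origin: centre of its underside.
- earbuds: Black earbuds case, 48 x 62 x 24 mm, loose on the console on the robot's side of the pad. Origin: centre of its underside.
- flashlight: Stainless pocket flashlight, 100 mm long, 24 mm across, lying loose on the far side of the pad. Origin: under its middle, on the console; x along it.
- ahead (a point): A point of the fixed white console top, at its height (0), 0.40 m straight ahead of the robot's base; it gives the console's directions: x straight away from the robot, to the far edge at 0.95 m, y to the robot's left, z up.
There are look-alikes about, which are no part of the job. Of the things shaped like the pad, the wooden one is meant.

How it is judged:
On the way:
1. the dish is lifted at least 25 mm clear of the pad before it is turned (still within 20 degrees of how it lay), the ball in its middle (height (world z) of dish above 0.037 m and angle between the y axis of dish and the y axis of pad, either way round below 0.35 rad and distance between ball_center and dish_middle below 0.022 m), for 0.1 s.
At the end, for the whole second after the job is handed in: Held by one ear (grasp within 35 mm of its grip point), underside over 115 mm above the console, on nothing else, level within 5 degrees, still, free ear pointing straight away from the robot within 11 degrees, ball within 12 mm of the dish's middle (height (world z) of dish above 0.115 m and angle between dish's own z axis and vertical below 0.09 rad and linear speed of dish below 0.03 m/s and angle between the y axis of dish and the x axis of ahead, either way round below 0.2 rad and distance between ball_center and dish_middle below 0.012 m and contact force between the fingers and dish above 1 N and contact force between dish and bottle below 0.1 N and ((distance between the grasp point and ear_a below 0.035 m and y of ahead in the frame of dish above 0 m) or (distance between the grasp point and ear_b below 0.035 m and y of ahead in the frame of dish below 0 m))); the arm keeps its last pose, push and grip.
It fails at once if the ball leaves the middle of the dish (more than 22 mm off) (distance between ball_center and dish_middle above 0.022 m).
It fails at once if the robot touches the ball (contact force between any of the fingers, the arm and ball above 0.3 N).
It fails at once if the dish is tipped by more than 11 degrees (angle between dish's own z axis and vertical above 0.2 rad).
It fails at once if the robot bumps the pump bottle (contact force between any of the fingers, the arm and bottle above 0.15 N).
It fails at once if the bottle, coaster, earbuds case or flashlight is moved by more than 20 mm or the bottle is tipped (distance of any of bottle, coaster, earbuds, flashlight from where it was at the start of the episode above 0.02 m or angle between bottle's own z axis and vertical above 0.3 rad).
It also fails if it takes over 51 s, if anything falls off the work surface, if the arm or the gripper's body presses on something with over 40 N, if the wrist force passes 120 N, or if a joint passes its speed limit or range.

ROBOT

A 7-joint arm with a two-finger parallel gripper is mounted at the origin on the work surface. World frame = base frame: x ahead of the robot, y to its left, z up, the work surface at z = 0. Lengths are in m, angles in rad, forces in N, time in s.
With the tool pointing down it reaches from about 0.4 to 0.875 m from the base axis. Payload 19.3 kg.
Tool frame: the origin (TCP) lies between the finger pads; the fingertips stand 14 mm ahead of it and the grasp point (between the pads) lies 5 mm behind it (env.finger_overhang is the z of the fingertips in the tool frame, in m); z points along the fingers, y is the line along which they close (so a half turn about z gives the same grasp; the last joint's range is limited). The gripper opens to 85 mm and grips with 20 to 120 N. Pads are 22 mm wide; open, the fingers measure 114 mm over their backs; the gripper's body (76 mm by 85 mm) begins 54 mm behind the grasp point. The pads swing forward as they close: fully open they stand 13 mm farther back than shut.
Start: joints at [1.072, 0.521, -0.036, 1.599, 0.021, 1.021, -0.113], TCP at [0.26, -0.568, 0.245] pointing down, gripper open.
Joint ranges: [-2.91, 2.91], [-0.3, 2.13], [-1.5, 1.42], [0.17, 2.43], [-1.26, 4.41], [0.16, 1.93], [-2.52, 2.52]. Speed limits (rad/s): [1.89, 1.89, 2.39, 2.39, 3.01, 3.01, 3.01].

INTERFACE

Orientations are given as a rotation vector (axis times angle).
In Python, from plant import env gives the robot as it stands. The module is installed in compiled form; this text tells all that it offers.
- The arm moves only by the tool move_arm, never from a script. Its argument "motion" is a list of rows, each a list of 7 numbers: the shift along the tool's x, y, z in units of 75 cm (1.0 is 75 cm), then the turn, a rotation vector about the tool's x, y, z in units of 180 degrees (1.0 is 180 degrees), then the closure, from 0 (fully open) to 1 (shut). In form: [[dx, dy, dz, rx, ry, rz, gripper], ...]. A call has 1 to 20 rows; each row is the pose to reach, as a shift and turn from the pose commanded when the call began, along the tool's axes at that moment, turning the shorter way round; what a row does not reach only later rows make up. A row lasts 1/12 s, in which the tool goes at most 41.7 mm and 7.16 degrees, less where a joint would pass 70% of its speed; a pose out of reach is approached as far as the arm can. A call with a number of a shift or a turn outside -1 to 1 is refused whole. A call with a gripper value outside its range is refused whole. The fingers move at their own pace and stop on an object; "squeeze" is the grip in N (left out, the last holds). Time passes only in rows, so rows that repeat a pose let the fingers close. It gives the time, the measured TCP pose, the force, the opening and the grip force at its end, in the units of the state.
- env.read_state(): the state, without advancing time (a new reading comes with each control period).
- env.grab_frame(name): name is "scene" or "top" or "wrist"; returns a dict with "pixels" (420x560x3 uint8, red, green, blue), "camera_matrix" (3x3 intrinsics, pixels), "eye" and "rotation" of the camera in the world. Camera axes: x right, y down, z forward; pixel columns grow to the right and rows downward; lengths in m; the calibration is good to about 2 mm. A picture is of the moment at which its call begins. There is no depth.
- env.finish_job(): hands the job in; it is judged then, once.
The state is a dict: "time": time; "joint_pos": joint angles; "joint_vel": joint speeds; "effort": joint torques, N m; "tcp_pos": TCP position; "orientation": TCP orientation; "force": force on the tool from outside, world axes, zero at the start; "ft_torque": the same for the moment, N m; "gripper_width": finger opening in m; "gripper_force": force on a finger pad.
Only numpy, scipy, OpenCV 4.12 (cv2) and the standard library are available. Lean on these libraries where they do the work, as an engineer would, in place of code of your own. Each camera call takes 0.05 s, during which the arm holds its last target. There are 200 camera calls.

## Working session

There is one attempt and no reset: what is moved stays moved. The work goes in short steps, Python scripts to look and compute and a tool call to move; the robot and the scene stay as the last step left them, time stands still between calls to the robot, and variables do not carry over. Pictures are saved under pics/ and viewed, at most 10 in all, crops included, and the job is handed in when it is done.

Besides the shell and the picture viewer there is one more tool, called after ">>>" by a JSON object that holds its "api" and its "payload". move_arm: Moves the arm, as the interface text tells. Shifts and turns lie within -1 to 1; 1 stands for 75 cm of shift or 180 degrees of turn. Its arguments: {"type":"object","properties":{"motion":{"type":"array"},"squeeze":{"type":"number"}},"required":["motion"]}

```bash
mkdir -p pics; cat > h.py <<'E'
import numpy as np, cv2
from scipy.spatial.transform import Rotation as R
from plant import env
def grab(n,name=None):
    f=env.grab_frame(n)
    if name: cv2.imwrite('pics/'+name,f['pixels'][:,:,::-1])
    np.savez(n+'.npz',**f)
    return f
def ray(f,u,v,z):
    d=np.array(f['rotation'])@np.linalg.inv(f['camera_matrix'])@np.array([u,v,1.])
    e=np.array(f['eye']); return e+d*(z-e[2])/d[2]
def proj(f,p):
    c=np.array(f['camera_matrix'])@np.array(f['rotation']).T@(np.array(p)-f['eye']); return c[:2]/c[2]
E
python3 - <<'E'
from h import *
a=grab('scene','s1.png');b=grab('top','t1.png')
for f in(a,b):print(f['eye'],np.round(f['rotation'],3).tolist(),f['camera_matrix'].tolist())
s=env.read_state();print(s['time'],s['tcp_pos'],R.from_rotvec(s['orientation']).as_matrix().round(3).tolist(),env.finger_overhang)
E
```

```text
[ 1.34705832 -0.07549502  0.59514933] [-1.671, -1.554, 0.836] [[473.45748647905384, 0.0, 282.8804782289323], [0.0, 473.45748647905384, 208.08655693863577], [0.0, 0.0, 1.0]]
[ 0.52314342 -0.02878803  0.88475864] [-2.229, 2.18, -0.032] [[424.7723295695394, 0.0, 273.0939174579045], [0.0, 424.7723295695394, 205.21938546246673], [0.0, 0.0, 1.0]]
0.1 [ 0.25970848 -0.5681809   0.24478467] [[0.909, 0.416, -0.0], [0.416, -0.909, 0.001], [-0.0, -0.001, -1.0]] 0.014
```

View pics/s1.png

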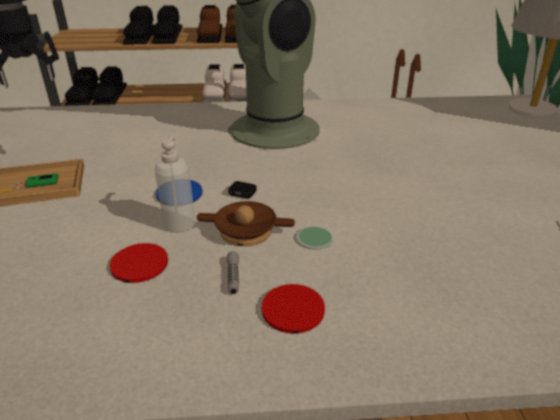

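View pics/t1.png

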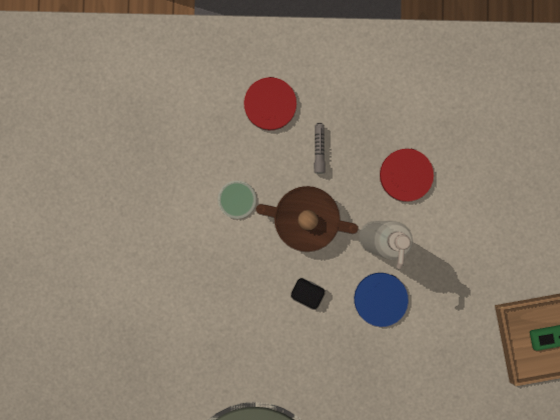

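The dish (308,218 in top) is the only dish. Pad look-alikes are the red discs at (271,104) and (407,175) and the blue disc at (382,299); the wooden pad lies under the dish. The bottle (393,240) blocks the right ear. The coaster (238,200) is beyond the left ear (268,210), so that one is free. Next I'll measure.

```bash
sed -i "s/np.array(f\['rotation'\])/R.from_rotvec(f['rotation']).as_matrix()/g" h.py
python3 - <<'E'
from h import *
f=dict(np.load('top.npz'));im=f['pixels'].astype(int)
r,g,b=im[...,0],im[...,1],im[...,2]
hsv=cv2.cvtColor(f['pixels'],cv2.COLOR_RGB2HSV)
m=((r-b>18)&(r<130)).astype(np.uint8); m[:150]=0;m[280:]=0;m[:,:240]=0;m[:,370:]=0
n,l,st,c=cv2.connectedComponentsWithStats(m);k=1+st[1:,4].argmax();m=(l==k).astype(np.uint8)
core=cv2.morphologyEx(m,cv2.MORPH_OPEN,cv2.getStructuringElement(cv2.MORPH_ELLIPSE,(31,31)))
cs=max(cv2.findContours(core,0,1)[0],key=cv2.contourArea)
(u,v),rad=cv2.minEnclosingCircle(cs);el=cv2.fitEllipse(cs);print('circ',u,v,rad,el)
C=ray(f,*el[0],0.036);print('dish',C)
x0,_,w0,_,_=st[k];print(st[k])
ears={}
pts=[]
for s,cols in(('L',range(x0+2,x0+14)),('R',range(x0+w0-14,x0+w0-2))):
    for cc in cols:
        y=np.where(m[:,cc])[0];p=ray(f,cc,y.mean(),.035);pts.append(p)
    print(s,pts[-12][:2],pts[-1][:2],len(y))
P=np.array(pts)
L,Rr=P[:12].mean(0),P[12:].mean(0)
d=L-Rr;print('ear az',np.degrees(np.arctan2(d[1],d[0])),L,Rr,'tips',ray(f,x0-.5,210,.035),ray(f,x0+w0-.5,229,.035))
v=cv2.cvtColor(f['pixels'],cv2.COLOR_RGB2BGR);v[m>0]=(v[m>0]*.6+np.array([0,100,0])).astype(np.uint8)
cv2.imwrite('pics/c1.png',cv2.resize(v[160:280,220:440],None,fx=3.6,fy=3.6,interpolation=2))
print('coaster',ray(f,238,200,.006),'bottle',ray(f,393,240,.14),'buds',ray(f,308,293,.024),'flash',ray(f,320,148,.02))
E
```

```text
circ 320.0 228.5 25.401870727539062 ((320.45001220703125, 228.93824768066406), (32.535640716552734, 52.47887420654297), 36.171669006347656)
dish [ 0.50415736 -0.12223105  0.036     ]
[ 240  186  123   75 4645]
L [0.52047185 0.03484143] [0.5437593  0.01339067] 5
R [ 0.50106845 -0.17941403] [ 0.47887826 -0.20173129] 2
ear az 82.57719180666996 [0.52711402 0.02399804 0.035     ] [ 0.49917851 -0.19042518  0.035     ] tips [0.53835471 0.0402861  0.035     ] [ 0.50589017 -0.20629105  0.035     ]
coaster [0.55950959 0.04626246 0.006     ] bottle [ 0.49000352 -0.23796886  0.14      ] buds [ 0.37447855 -0.10091922  0.024     ] flash [ 0.66905695 -0.11995233  0.02      ]
```

View pics/c1.png

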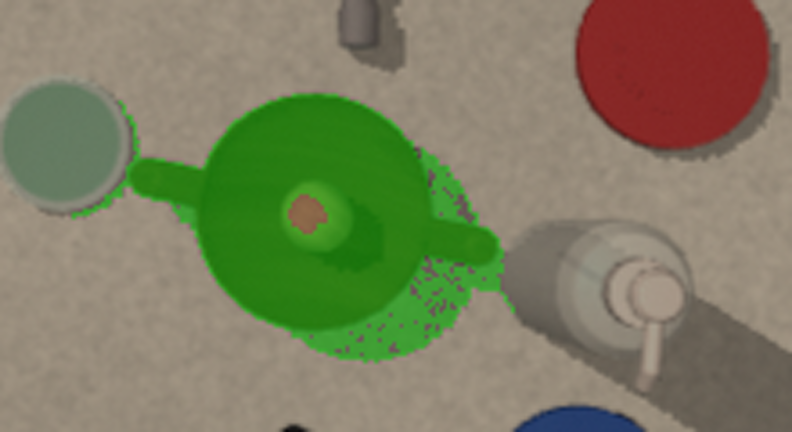

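The crop confirms the dish with its two ears: left ear end at about (258,209), right ear end at about (357,228). My mask leaks into the shadow, so I'll tighten it with saturation.

```bash
cat > dish.py <<'E'
from h import *
def dish(f,box,z,K=31):
    h=cv2.cvtColor(f['pixels'],cv2.COLOR_RGB2HSV)
    m=((h[...,1]>115)&((h[...,0]<14)|(h[...,0]>172))).astype(np.uint8)
    x0,x1,y0,y1=box;q=np.zeros_like(m);q[y0:y1,x0:x1]=m[y0:y1,x0:x1]
    c=max(cv2.findContours(q,0,1)[0],key=cv2.contourArea)
    m=cv2.drawContours(np.zeros_like(m),[c],-1,1,-1)
    core=cv2.morphologyEx(m,cv2.MORPH_OPEN,cv2.getStructuringElement(cv2.MORPH_ELLIPSE,(K,K)))
    cc=max(cv2.findContours(core,0,1)[0],key=cv2.contourArea)
    el=cv2.fitEllipse(cc)
    ears=cv2.morphologyEx(m-core,cv2.MORPH_OPEN,np.ones((5,5),np.uint8))
    n,l,st,ce=cv2.connectedComponentsWithStats(ears)
    E=[(st[i],ce[i]) for i in range(1,n) if st[i,4]>60]
    return m,el,E
E
python3 - <<'E'
from dish import *
f=dict(np.load('top.npz'))
m,el,E=dish(f,(245,375,170,270),0.036)
C=ray(f,*el[0],.036);print(el,C)
ps=[]
for st,c in E: p=ray(f,*c,.035);ps.append(p);print(st,c,p,np.linalg.norm((p-C)[:2]))
d=ps[0]-ps[1];print('az',np.degrees(np.arctan2(d[1],d[0])))
v=f['pixels'][:,:,::-1].copy();v[m>0]=(0,200,0)
cv2.imwrite('pics/c2.png',cv2.resize(v[160:280,220:440],None,fx=3,fy=3))
E
```

```text
((306.6572570800781, 218.4462890625), (63.1107177734375, 63.588016510009766), 127.64195251464844) [ 0.52446309 -0.09430544  0.036     ]
[257 205  19  11 168] [266.10119048 209.82738095] [ 0.53988665 -0.01292464  0.035     ] 0.08282946864569998
[339 222  18  11 166] [347.28313253 226.90361446] [ 0.50939267 -0.17584505  0.035     ] 0.08292060048847803
az 79.39855282314741
```

View pics/c2.png

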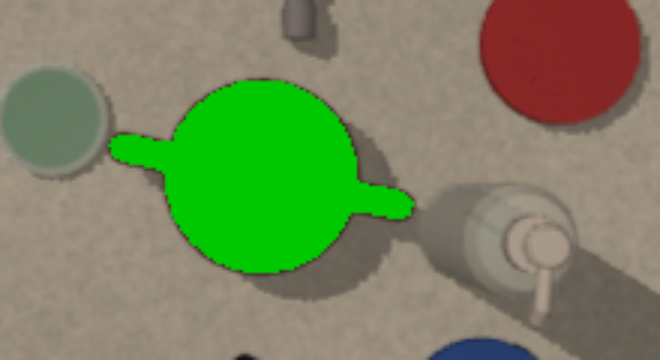

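Free ear: ear_a grip point at about (0.540, -0.011), ear axis azimuth 79.4°. I'll rise first, then cross high above the bottle.

>>> {"api": "move_arm", "payload": {"motion": [[0, 0, -0.05, 0, 0, 0, 0], [0, 0, -0.1, 0, 0, 0, 0], [0, 0, -0.14, 0, 0, 0, 0], [0.04, -0.03, -0.14, 0, 0, -0.02, 0], [0.08, -0.065, -0.14, 0, 0, -0.04, 0], [0.12, -0.1, -0.14, 0, 0, -0.06, 0], [0.17, -0.14, -0.14, 0, 0, -0.08, 0], [0.22, -0.18, -0.14, 0, 0, -0.11, 0], [0.27, -0.22, -0.14, 0, 0, -0.13, 0], [0.32, -0.26, -0.14, 0, 0, -0.15, 0], [0.37, -0.3, -0.14, 0, 0, -0.18, 0], [0.42, -0.34, -0.14, 0, 0, -0.2, 0], [0.47, -0.38, -0.14, 0, 0, -0.22, 0], [0.52, -0.42, -0.14, 0, 0, -0.25, 0], [0.57, -0.46, -0.14, 0, 0, -0.27, 0], [0.62, -0.5, -0.14, 0, 0, -0.29, 0], [0.648, -0.52, -0.14, 0, 0, -0.3044, 0], [0.648, -0.52, -0.14, 0, 0, -0.3044, 0], [0.648, -0.52, -0.14, 0, 0, -0.3044, 0], [0.648, -0.52, -0.14, 0, 0, -0.3044, 0]], "squeeze": 100}}

```text
time: 1.77
tcp_pos: [0.5403, -0.0085, 0.3497]
orientation: [-2.412, -2.01, -0.0]
force: [-0.0, 0.4, -0.7]
gripper_width: 0.0856
gripper_force: 0.0
```

```bash
python3 - <<'E'
from dish import *
f=grab('wrist','w1.png')
s=env.read_state();M=R.from_rotvec(s['orientation']).as_matrix();print(s['time'],s['joint_pos'],s['tcp_pos'],M.round(4).tolist(),'yaz',np.degrees(np.arctan2(M[1,1],M[0,1])),s['force'],s['gripper_width'])
print(f['eye'],proj(f,[.5245,-.0943,.036]),proj(f,[.5401,-.0108,.035]))
E
```

```text
1.8167 [ 0.2985657   0.32069269 -0.50621816  1.66659737  0.16425263  1.19778453
 -0.42973303] [ 0.53977186 -0.01055037  0.34977381] [[0.1825, 0.9832, -0.001], [0.9832, -0.1825, 0.0004], [0.0002, -0.001, -1.0]] yaz -10.51352907760335 [ 0.08187069 -0.22399031 -0.21615743] 0.08517469512326524
[0.5526856  0.06136775 0.47903349] [283.31005362 231.11145906] [283.59261317 177.3601675 ]
```

View pics/w1.png

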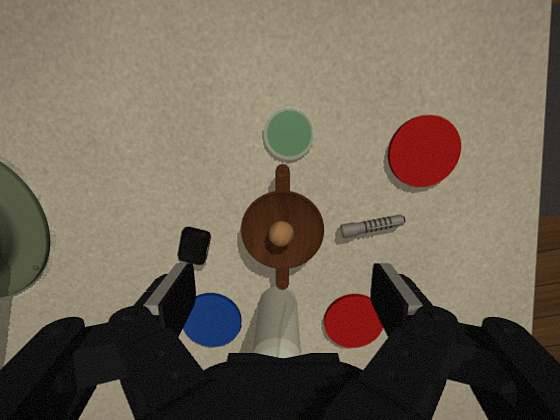

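The wrist view shows the ear at (283,178) and the dish at (283,231), matching the predicted pixels. I'll descend partway and re-measure.

>>> {"api": "move_arm", "payload": {"motion": [[0, 0, 0.04, 0, 0, 0, 0], [0, 0, 0.08, 0, 0, 0, 0], [0, 0, 0.12, 0, 0, 0, 0], [0, 0, 0.16, 0, 0, 0, 0], [0, 0, 0.2, 0, 0, 0, 0], [0, 0, 0.24, 0, 0, 0, 0], [0, 0, 0.27, 0, 0, 0, 0.2], [0, 0, 0.29, 0, 0, 0, 0.3], [0, 0, 0.29, 0, 0, 0, 0.35], [0, 0, 0.29, 0, 0, 0, 0.35], [0, 0, 0.29, 0, 0, 0, 0.35]]}}

```text
time: 2.73
tcp_pos: [0.5401, -0.0123, 0.1339]
orientation: [2.418, 2.004, 0.001]
force: [0.6, -0.1, 0.3]
gripper_width: 0.0557
gripper_force: 0.0
```

```bash
python3 - <<'E'
from dish import *
f=grab('wrist','w2.png')
s=env.read_state();M=R.from_rotvec(s['orientation']).as_matrix();t=s['tcp_pos'];print(s['time'],t,'yaz',np.degrees(np.arctan2(M[1,1],M[0,1])),'tilt',M[:,2],s['gripper_width'])
h=cv2.cvtColor(f['pixels'],cv2.COLOR_RGB2HSV)
m=((h[...,1]>115)&((h[...,0]<14)|(h[...,0]>172))).astype(np.uint8)
e=proj(f,[.5401,-.0108,.035]);print('pred',e)
Cw=np.array([.5245,-.0943,.035]);a=np.radians(79.4);ax=np.array([np.cos(a),np.sin(a),0])
for rr in(.078,.085,.092,.098):
    u,v=proj(f,Cw+rr*ax);row=m[int(round(v))];c=np.where(row[int(u)-60:int(u)+60])[0]+int(u)-60
    p,q=ray(f,c.min()-.5,v,.035),ray(f,c.max()+.5,v,.035)
    mid=(p+q)/2;print(rr,mid[:2],'w',np.linalg.norm(p-q),'in tool (dx,dy):',(M.T@(mid-t))[:2])
E
```

```text
2.7833 [ 0.54026161 -0.01218275  0.13410258] yaz -10.686875290713981 tilt [ 1.73684581e-03 -2.62005474e-04 -9.99998457e-01] 0.055641075901339127
pred [283.02354156 216.81452078]
0.078 [ 0.53682172 -0.01724992] w 0.020946696072302855 in tool (dx,dy): [-0.00562358 -0.00261452]
0.085 [ 0.53852137 -0.01044688] w 0.01997645654392274 in tool (dx,dy): [ 0.00137664 -0.00220591]
0.092 [ 0.53943577 -0.00349618] w 0.02060424679959409 in tool (dx,dy): [ 0.00837635 -0.00259632]
0.098 [0.54055604 0.00239829] w 0.018883830272621808 in tool (dx,dy): [ 0.01437632 -0.00258857]
```

View pics/w2.png

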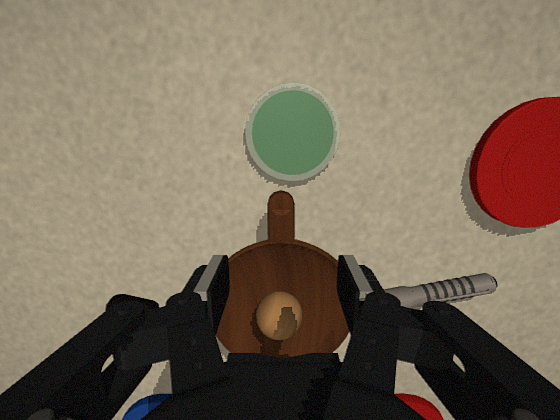

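The gripper is centred over the ear (ear at about x=281, finger midline at about 284). I'll shift it slightly, descend to just above the ear and check the fingers relative to the ear.

>>> {"api": "move_arm", "payload": {"motion": [[0, -0.001, 0.02, 0, 0, 0, 0.35], [0.001, -0.002, 0.045, 0, 0, 0, 0.35], [0.001, -0.002, 0.07, 0, 0, 0, 0.35], [0.001, -0.002, 0.085, 0, 0, 0, 0.35], [0.001, -0.002, 0.092, 0, 0, 0, 0.35], [0.001, -0.002, 0.092, 0, 0, 0, 0.35], [0.001, -0.002, 0.092, 0, 0, 0, 0.35]]}}

```text
time: 3.37
tcp_pos: [0.5388, -0.0106, 0.0646]
orientation: [2.418, 2.006, 0.001]
force: [-1.1, 0.3, 0.7]
gripper_width: 0.0551
gripper_force: 0.0
```

```bash
python3 - <<'E'
from dish import *
f=grab('wrist');im=f['pixels'][:,:,::-1].copy()
s=env.read_state();M=R.from_rotvec(s['orientation']).as_matrix();t=np.array(s['tcp_pos']);print(s['time'],t,'yaz',np.degrees(np.arctan2(M[1,1],M[0,1])),s['gripper_width'],s['joint_pos'])
h=cv2.cvtColor(f['pixels'],cv2.COLOR_RGB2HSV)
m=((h[...,1]>115)&((h[...,0]<14)|(h[...,0]>172))).astype(np.uint8)
Cw=np.array([.5245,-.0943,.035]);a=np.radians(79.4);ax=np.array([np.cos(a),np.sin(a),0])
for rr in(.085,.092,.098):
    u,v=proj(f,Cw+rr*ax);row=m[int(round(v))];c=np.where(row[int(u)-60:int(u)+60])[0]+int(u)-60
    p,q=ray(f,c.min()-.5,v,.035),ray(f,c.max()+.5,v,.035)
    mid=(p+q)/2;print(rr,c.min(),c.max(),v,'w',np.linalg.norm(p-q),'tool dy:',(M.T@(mid-t))[:2])
w=s['gripper_width']/2
for y in(-w,0,w):
    for z in (0,.014):
        print(y,z,proj(f,t+M@np.array([0.011,y,z])).round(1))
cv2.imwrite('pics/w3.png',cv2.resize(im[190:420,150:420],None,fx=2.5,fy=2.5))
E
```

```text
3.4167 [ 0.5389244  -0.01066171  0.0647582 ] yaz -10.649896339155394 0.05569393195483714 [ 0.17933525  0.67374227 -0.37084875  1.94166492  0.41279006  0.59915746
 -0.64829982]
0.085 265 300 254.06023606414334 w 0.020784497403669985 tool dy: [ 0.00012781 -0.00084636]
0.092 265 301 242.75888495161146 w 0.021118310521740655 tool dy: [ 0.00712806 -0.00056641]
0.098 266 300 232.8624717075388 w 0.019779308752493507 tool dy: [ 0.01312805 -0.00057391]
-0.02784696597741857 0 [225.1 258.7]
-0.02784696597741857 0.014 [230.2 247.2]
0 0 [284.2 258.8]
0 0.014 [284.1 247.2]
0.02784696597741857 0 [343.3 258.9]
0.02784696597741857 0.014 [338.  247.3]
```

View pics/w3.png

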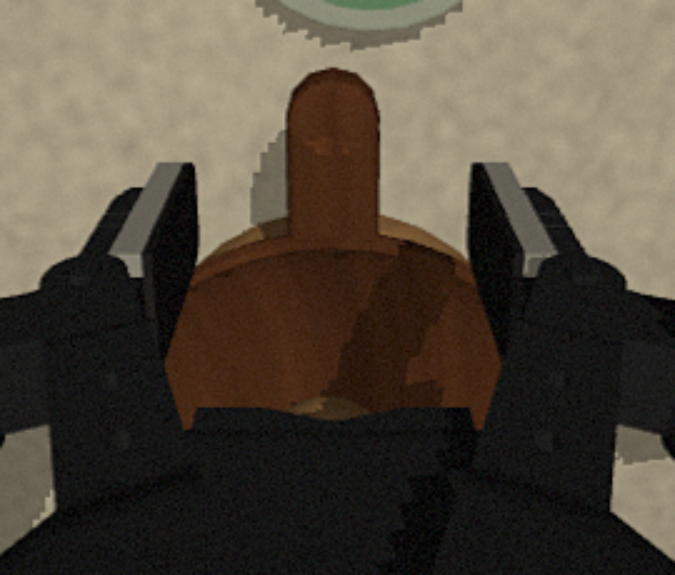

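Fingers and ear share the same midline in the crop (about 334). I'll descend the last 38 mm and close gently.

>>> {"api": "move_arm", "payload": {"motion": [[0, 0, 0.015, 0, 0, 0, 0.35], [0, 0, 0.03, 0, 0, 0, 0.35], [0, 0, 0.043, 0, 0, 0, 0.35], [0, 0, 0.05, 0, 0, 0, 0.35], [0, 0, 0.05, 0, 0, 0, 0.45], [0, 0, 0.05, 0, 0, 0, 0.55], [0, 0, 0.05, 0, 0, 0, 0.62], [0, 0, 0.05, 0, 0, 0, 0.66], [0, 0, 0.05, 0, 0, 0, 0.69], [0, 0, 0.05, 0, 0, 0, 0.69], [0, 0, 0.05, 0, 0, 0, 0.69]], "squeeze": 20}}

```text
time: 4.33
tcp_pos: [0.5385, -0.0107, 0.0265]
orientation: [2.418, 2.006, 0.0]
force: [0.2, 0.7, 0.5]
gripper_width: 0.0262
gripper_force: 0.0
```

>>> {"api": "move_arm", "payload": {"motion": [[0, 0, 0, 0, 0, 0, 0.71], [0, 0, 0, 0, 0, 0, 0.72], [0, 0, 0, 0, 0, 0, 0.73], [0, 0, 0, 0, 0, 0, 0.74], [0, 0, 0, 0, 0, 0, 0.75], [0, 0, 0, 0, 0, 0, 0.76], [0, 0, 0, 0, 0, 0, 0.77], [0, 0, 0, 0, 0, 0, 0.78], [0, 0, 0, 0, 0, 0, 0.8], [0, 0, 0, 0, 0, 0, 0.85], [0, 0, 0, 0, 0, 0, 0.9], [0, 0, 0, 0, 0, 0, 1]]}}

```text
time: 5.33
tcp_pos: [0.5385, -0.0107, 0.0263]
orientation: [2.418, 2.006, 0.0]
force: [0.6, -0.2, 1.1]
gripper_width: 0.0214
gripper_force: 21.2
```

>>> {"api": "move_arm", "payload": {"motion": [[0, 0, 0, 0, 0, 0, 1], [0, 0, 0, 0, 0, 0, 1], [0, 0, 0, 0, 0, 0, 1]], "squeeze": 50}}

```text
time: 5.58
tcp_pos: [0.5384, -0.0107, 0.0263]
orientation: [2.418, 2.006, 0.0]
force: [0.8, -0.3, 3.0]
gripper_width: 0.0208
gripper_force: 53.6
```

>>> {"api": "move_arm", "payload": {"motion": [[0, 0, 0, 0, 0, 0, 1], [0, 0, 0, 0, 0, 0, 1], [0, 0, 0, 0, 0, 0, 1], [0, 0, 0, 0, 0, 0, 1]], "squeeze": 100}}

```text
time: 5.92
tcp_pos: [0.5384, -0.0106, 0.0264]
orientation: [2.418, 2.006, 0.0]
force: [1.4, 0.8, 5.2]
gripper_width: 0.0202
gripper_force: 98.8
```

```bash
python3 - <<'E'
from dish import *
f=grab('top','t2.png')
s=env.read_state();M=R.from_rotvec(s['orientation']).as_matrix();t=np.array(s['tcp_pos']);print(s['time'],t,M[:,2],'yaz',np.degrees(np.arctan2(M[1,1],M[0,1])),s['gripper_width'],s['gripper_force'],s['force'])
E
```

```text
5.9667 [ 0.5384595  -0.01060614  0.02634437] [ 1.66245134e-04  3.75913868e-05 -9.99999985e-01] yaz -10.637466168160604 0.019954620060775717 98.80931988358498 [1.50046708 0.42564291 4.5227885 ]
```

View pics/t2.png

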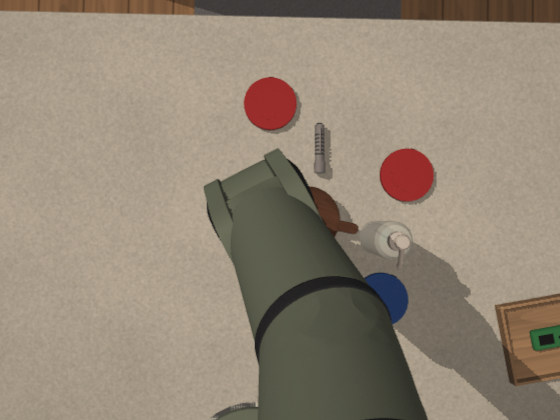

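Grip is firm (99 N) and the scene is undisturbed; the forearm passes left of the bottle. I'll lift slowly straight up.

>>> {"api": "move_arm", "payload": {"motion": [[0, 0, -0.0005, 0, 0, 0, 1], [0, 0, -0.0015, 0, 0, 0, 1], [0, 0, -0.003, 0, 0, 0, 1], [0, 0, -0.005, 0, 0, 0, 1], [0, 0, -0.008, 0, 0, 0, 1], [0, 0, -0.012, 0, 0, 0, 1], [0, 0, -0.016, 0, 0, 0, 1], [0, 0, -0.02, 0, 0, 0, 1], [0, 0, -0.025, 0, 0, 0, 1], [0, 0, -0.03, 0, 0, 0, 1], [0, 0, -0.035, 0, 0, 0, 1], [0, 0, -0.04, 0, 0, 0, 1], [0, 0, -0.045, 0, 0, 0, 1], [0, 0, -0.05, 0, 0, 0, 1], [0, 0, -0.054, 0, 0, 0, 1], [0, 0, -0.057, 0, 0, 0, 1], [0, 0, -0.059, 0, 0, 0, 1], [0, 0, -0.06, 0, 0, 0, 1], [0, 0, -0.06, 0, 0, 0, 1], [0, 0, -0.06, 0, 0, 0, 1]]}}

```text
time: 7.63
tcp_pos: [0.5383, -0.0107, 0.0712]
orientation: [-2.418, -2.006, 0.0]
force: [-0.0, -0.9, -2.5]
gripper_width: 0.02
gripper_force: 98.3
```

```bash
python3 - <<'E'
from dish import *
f=grab('scene')
s=env.read_state();M=R.from_rotvec(s['orientation']).as_matrix();t=np.array(s['tcp_pos']);print(s['time'],t,M[:,2],s['gripper_width'],s['gripper_force'],s['force'],s['ft_torque'],s['joint_pos'])
u,v=proj(f,[.5245,-.0943,.09]);print(u,v)
u,v=int(u),int(v);x,y=u-90,v-55
cv2.imwrite('pics/s2.png',cv2.resize(f['pixels'][y:y+120,x:x+160,::-1],None,fx=5,fy=5,interpolation=2));print(x,y)
E
```

```text
7.6833 [ 0.5382804  -0.01068454  0.0711527 ] [-2.54964449e-04 -1.89209811e-05 -9.99999967e-01] 0.019791155525949504 98.27755764126778 [ 0.2618876  -0.99864366 -1.73184497] [ 0.07230913 -0.01983753 -0.01167649] [ 0.18463744  0.66330578 -0.37791447  1.9399614   0.40591626  0.61302526
 -0.64238657]
243.29551151261302 194.377942921956
153 139
```

View pics/s2.png

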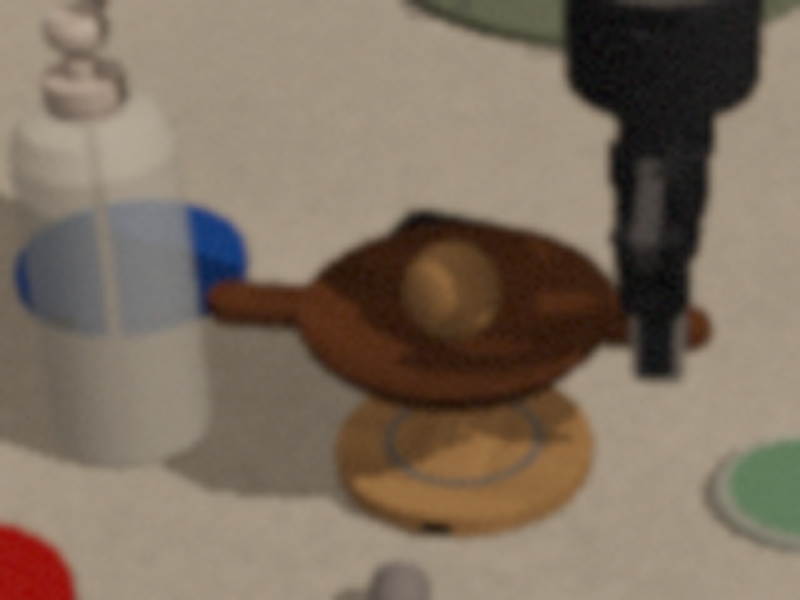

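The dish is clear of the pad, with the ball at about (243,197) and both ears visible. I'll check its tilt and the ball offset against level predictions.

```bash
cat > lvl.py <<'E'
from dish import *
def lvl(f,C,az,zd,x0=200,x1=380,y0=120,y1=300):
    a=np.radians(az);ax=np.array([np.cos(a),np.sin(a),0]);C=np.array([C[0],C[1],zd])
    Z=np.array([0,0,1.])
    print('pred ears a,b',proj(f,C+.1*ax+.017*Z),proj(f,C-.1*ax+.017*Z),'ball',proj(f,C+.028*Z),'rim',proj(f,C+.024*Z))
    h=cv2.cvtColor(f['pixels'],cv2.COLOR_RGB2HSV)
    m=((h[...,1]>115)&((h[...,0]<14)|(h[...,0]>172))&(h[...,2]<125)).astype(np.uint8)
    q=np.zeros_like(m);q[y0:y1,x0:x1]=m[y0:y1,x0:x1]
    ys,xs=np.where(q);print('mask',xs.min(),xs.max(),ys.min(),ys.max())
    for r,p in(('a',C+.1*ax+.017*Z),('b',C-.1*ax+.017*Z)):
        u=int(round(proj(f,p)[0]));vv=proj(f,p)[1]
        for k in(-2,0,2):
            c=np.where(q[:,u+k])[0]
            if len(c):print(r,u+k,c.min(),c.max())
E
python3 - <<'E'
from lvl import *
f=dict(np.load('scene.npz'))
lvl(f,(.5245,-.0943),79.4,.0568,190,310,150,225)
E
```

```text
pred ears a,b [292.20565203 204.1389442 ] [195.98402547 198.1319452 ] ball [243.40697056 196.55144469] rim [243.49226013 198.21463002]
mask 195 294 183 224
a 292 201 207
a 294 204 205
b 196 197 202
b 198 196 202
```

Dish sag is under 1° and the ball is centred. I'll lift on to about 17 cm, then carry it away from the bottle, to the left. That also eases the last joint's turn.

>>> {"api": "move_arm", "payload": {"motion": [[0, 0, -0.001, 0, 0, 0, 1], [0, 0, -0.004, 0, 0, 0, 1], [0, 0, -0.008, 0, 0, 0, 1], [0, 0, -0.014, 0, 0, 0, 1], [0, 0, -0.022, 0, 0, 0, 1], [0, 0, -0.031, 0, 0, 0, 1], [0, 0, -0.041, 0, 0, 0, 1], [0, 0, -0.052, 0, 0, 0, 1], [0, 0, -0.063, 0, 0, 0, 1], [0, 0, -0.075, 0, 0, 0, 1], [0, 0, -0.087, 0, 0, 0, 1], [0, 0, -0.098, 0, 0, 0, 1], [0, 0, -0.109, 0, 0, 0, 1], [0, 0, -0.119, 0, 0, 0, 1], [0, 0, -0.128, 0, 0, 0, 1], [0, 0, -0.136, 0, 0, 0, 1], [0, 0, -0.142, 0, 0, 0, 1], [0, 0, -0.146, 0, 0, 0, 1], [0, 0, -0.149, 0, 0, 0, 1], [0, 0, -0.15, 0, 0, 0, 1]]}}

```text
time: 9.35
tcp_pos: [0.5384, -0.0107, 0.184]
orientation: [2.418, 2.006, 0.0]
force: [0.9, -1.1, -1.3]
gripper_width: 0.0201
gripper_force: 98.3
```

>>> {"api": "move_arm", "payload": {"motion": [[0.0005, 0, 0, 0, 0, 0, 1], [0.002, 0, 0, 0, 0, 0, 1], [0.004, 0, 0, 0, 0, 0, 1], [0.007, -0.001, 0, 0, 0, 0, 1], [0.011, -0.001, 0, 0, 0, 0, 1], [0.015, -0.001, 0, 0, 0, 0, 1], [0.021, -0.002, 0, 0, 0, 0, 1], [0.027, -0.002, 0, 0, 0, 0, 1], [0.034, -0.003, 0, 0, 0, 0, 1], [0.041, -0.004, 0, 0, 0, 0, 1], [0.049, -0.004, 0, 0, 0, 0, 1], [0.058, -0.005, 0, 0, 0, 0, 1], [0.067, -0.006, 0, 0, 0, 0, 1], [0.076, -0.007, 0, 0, 0, 0, 1], [0.086, -0.008, 0, 0, 0, 0, 1], [0.097, -0.009, 0, 0, 0, 0, 1], [0.107, -0.01, 0, 0, 0, 0, 1], [0.118, -0.011, 0, 0, 0, 0, 1], [0.129, -0.012, 0, 0, 0, 0, 1], [0.14, -0.013, 0, 0, 0, 0, 1]]}}

```text
time: 11.02
tcp_pos: [0.5482, 0.0952, 0.1838]
orientation: [-2.418, -2.006, 0.0]
force: [0.6, 0.5, -1.2]
gripper_width: 0.0202
gripper_force: 98.2
```

>>> {"api": "move_arm", "payload": {"motion": [[0.011, -0.001, 0, 0, 0, 0, 1], [0.022, -0.002, 0, 0, 0, 0, 1], [0.033, -0.003, 0, 0, 0, 0, 1], [0.043, -0.004, 0, 0, 0, 0, 1], [0.054, -0.005, 0, 0, 0, 0, 1], [0.064, -0.006, 0, 0, 0, 0, 1], [0.073, -0.007, 0, 0, 0, 0, 1], [0.082, -0.008, 0, 0, 0, 0, 1], [0.091, -0.008, 0, 0, 0, 0, 1], [0.099, -0.009, 0, 0, 0, 0, 1], [0.106, -0.01, 0, 0, 0, 0, 1], [0.113, -0.01, 0, 0, 0, 0, 1], [0.119, -0.011, 0, 0, 0, 0, 1], [0.125, -0.011, 0, 0, 0, 0, 1], [0.129, -0.012, 0, 0, 0, 0, 1], [0.133, -0.012, 0, 0, 0, 0, 1], [0.136, -0.012, 0, 0, 0, 0, 1], [0.138, -0.012, 0, 0, 0, 0, 1], [0.1395, -0.012, 0, 0, 0, 0, 1], [0.14, -0.012, 0, 0, 0, 0, 1]]}}

```text
time: 12.68
tcp_pos: [0.5588, 0.1992, 0.1838]
orientation: [-2.418, -2.006, -0.0]
force: [0.3, 0.9, -1.2]
gripper_width: 0.0199
gripper_force: 98.2
```

```bash
python3 - <<'E'
from lvl import *
f=grab('scene','s3.png');grab('top','t3.png')
s=env.read_state();M=R.from_rotvec(s['orientation']).as_matrix();t=np.array(s['tcp_pos']);print(s['time'],t,M[:,2],np.degrees(np.arctan2(M[1,1],M[0,1])),s['gripper_force'],s['joint_pos'])
az=np.degrees(np.arctan2(M[1,0],M[0,0]));C=t-.084*M[:,0]
print(az,C)
lvl(f,C,az,t[2]+.005-.0193,190,450,60,260)
h=cv2.cvtColor(f['pixels'],cv2.COLOR_RGB2HSV)
u,v=map(int,proj(f,[C[0],C[1],t[2]+.014]))
cv2.imwrite('pics/s4.png',cv2.resize(f['pixels'][v-60:v+60,u-80:u+80,::-1],None,fx=5,fy=5,interpolation=2));print(u-80,v-60)
# rows for a 100.6 deg turn in 5 calls
E
```

```text
12.7833 [0.5587569  0.19909044 0.18382715] [ 3.55048549e-05 -5.10754243e-05 -9.99999998e-01] -10.64980303855602 98.22224244475365 [-0.11700906  0.57680557 -0.46833451  1.72793555  0.3165458   0.91246251
 -0.90170921]
79.35019685061086 [0.54323322 0.11653733 0.18383081]
pred ears a,b [404.70579992 155.29359198] [299.47202306 149.80227514] ball [352.0266006  147.31281937] rim [351.85352959 149.21438914]
mask 196 406 66 244
a 405 154 159
b 299 149 152
b 301 148 154
272 87
```

View pics/s4.png

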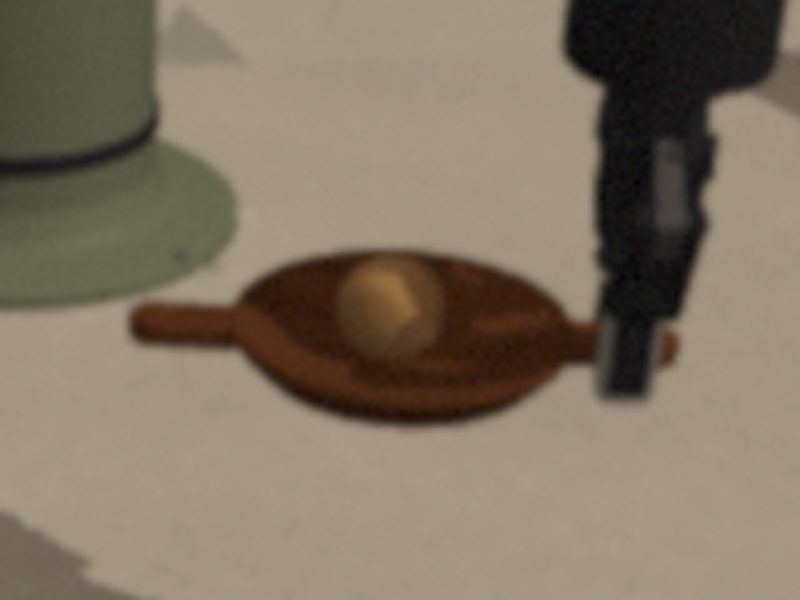

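The dish hangs level with the ball at about (350,148), within a few mm of the prediction, and the joints have plenty of room. Next I'll compute the rows of a smooth turn about the dish's own axis.

```bash
python3 - <<'E'
import numpy as np
w=100.65/60;k=np.arange(1,21)
for n,th in(('in',w*k*k/40),('cruise',w*k),('out',w*(k-k*k/40))):
    a=np.radians(th);print(n,[[round(.085*(np.cos(q)-1)/.75,4),round(-.085*np.sin(q)/.75,4),0,0,0,round(-q/np.pi,4),1] for q in a])
E
```

```text
in [[np.float64(-0.0), np.float64(-0.0001), 0, 0, 0, np.float64(-0.0002), 1], [np.float64(-0.0), np.float64(-0.0003), 0, 0, 0, np.float64(-0.0009), 1], [np.float64(-0.0), np.float64(-0.0007), 0, 0, 0, np.float64(-0.0021), 1], [np.float64(-0.0), np.float64(-0.0013), 0, 0, 0, np.float64(-0.0037), 1], [np.float64(-0.0), np.float64(-0.0021), 0, 0, 0, np.float64(-0.0058), 1], [np.float64(-0.0), np.float64(-0.003), 0, 0, 0, np.float64(-0.0084), 1], [np.float64(-0.0001), np.float64(-0.0041), 0, 0, 0, np.float64(-0.0114), 1], [np.float64(-0.0001), np.float64(-0.0053), 0, 0, 0, np.float64(-0.0149), 1], [np.float64(-0.0002), np.float64(-0.0067), 0, 0, 0, np.float64(-0.0189), 1], [np.float64(-0.0003), np.float64(-0.0083), 0, 0, 0, np.float64(-0.0233), 1], [np.float64(-0.0004), np.float64(-0.01), 0, 0, 0, np.float64(-0.0282), 1], [np.float64(-0.0006), np.float64(-0.0119), 0, 0, 0, np.float64(-0.0335), 1], [np.float64(-0.0009), np.float64(-0.014), 0, 0, 0, np.float64(-0.0394), 1], [np.float64(-0.0012), np.float64(-0.0162), 0, 0, 0, np.float64(-0.0457), 1], [np.float64(-0.0015), np.float64(-0.0186
[... 2798 characters left out ...]
0743), 1], [np.float64(-0.0034), np.float64(-0.0276), 0, 0, 0, np.float64(-0.0783), 1], [np.float64(-0.0037), np.float64(-0.0288), 0, 0, 0, np.float64(-0.0818), 1], [np.float64(-0.004), np.float64(-0.0298), 0, 0, 0, np.float64(-0.0848), 1], [np.float64(-0.0042), np.float64(-0.0307), 0, 0, 0, np.float64(-0.0874), 1], [np.float64(-0.0044), np.float64(-0.0314), 0, 0, 0, np.float64(-0.0895), 1], [np.float64(-0.0046), np.float64(-0.032), 0, 0, 0, np.float64(-0.0911), 1], [np.float64(-0.0047), np.float64(-0.0324), 0, 0, 0, np.float64(-0.0923), 1], [np.float64(-0.0048), np.float64(-0.0326), 0, 0, 0, np.float64(-0.093), 1], [np.float64(-0.0048), np.float64(-0.0327), 0, 0, 0, np.float64(-0.0932), 1]]
```

>>> {"api": "move_arm", "payload": {"motion": [[0, -0.0001, 0, 0, 0, -0.0002, 1], [0, -0.0003, 0, 0, 0, -0.0009, 1], [0, -0.0007, 0, 0, 0, -0.0021, 1], [0, -0.0013, 0, 0, 0, -0.0037, 1], [0, -0.0021, 0, 0, 0, -0.0058, 1], [0, -0.003, 0, 0, 0, -0.0084, 1], [-0.0001, -0.0041, 0, 0, 0, -0.0114, 1], [-0.0001, -0.0053, 0, 0, 0, -0.0149, 1], [-0.0002, -0.0067, 0, 0, 0, -0.0189, 1], [-0.0003, -0.0083, 0, 0, 0, -0.0233, 1], [-0.0004, -0.01, 0, 0, 0, -0.0282, 1], [-0.0006, -0.0119, 0, 0, 0, -0.0335, 1], [-0.0009, -0.014, 0, 0, 0, -0.0394, 1], [-0.0012, -0.0162, 0, 0, 0, -0.0457, 1], [-0.0015, -0.0186, 0, 0, 0, -0.0524, 1], [-0.002, -0.0211, 0, 0, 0, -0.0596, 1], [-0.0025, -0.0238, 0, 0, 0, -0.0673, 1], [-0.0032, -0.0266, 0, 0, 0, -0.0755, 1], [-0.0039, -0.0296, 0, 0, 0, -0.0841, 1], [-0.0048, -0.0327, 0, 0, 0, -0.0932, 1]]}}

```text
time: 14.45
tcp_pos: [0.5337, 0.2002, 0.1838]
orientation: [-2.096, -2.34, -0.0]
force: [0.1, -0.1, -1.3]
gripper_width: 0.0202
gripper_force: 98.2
```

>>> {"api": "move_arm", "payload": {"motion": [[0, -0.0033, 0, 0, 0, -0.0093, 1], [-0.0002, -0.0066, 0, 0, 0, -0.0186, 1], [-0.0004, -0.0099, 0, 0, 0, -0.028, 1], [-0.0008, -0.0132, 0, 0, 0, -0.0373, 1], [-0.0012, -0.0165, 0, 0, 0, -0.0466, 1], [-0.0017, -0.0198, 0, 0, 0, -0.0559, 1], [-0.0024, -0.0231, 0, 0, 0, -0.0652, 1], [-0.0031, -0.0263, 0, 0, 0, -0.0746, 1], [-0.0039, -0.0295, 0, 0, 0, -0.0839, 1], [-0.0048, -0.0327, 0, 0, 0, -0.0932, 1], [-0.0058, -0.0359, 0, 0, 0, -0.1025, 1], [-0.0069, -0.039, 0, 0, 0, -0.1118, 1], [-0.0081, -0.0421, 0, 0, 0, -0.1212, 1], [-0.0094, -0.0452, 0, 0, 0, -0.1305, 1], [-0.0108, -0.0482, 0, 0, 0, -0.1398, 1], [-0.0122, -0.0512, 0, 0, 0, -0.1491, 1], [-0.0138, -0.0541, 0, 0, 0, -0.1584, 1], [-0.0154, -0.057, 0, 0, 0, -0.1677, 1], [-0.0171, -0.0598, 0, 0, 0, -0.1771, 1], [-0.0189, -0.0626, 0, 0, 0, -0.1864, 1]]}}

```text
time: 16.12
tcp_pos: [0.4886, 0.1809, 0.1838]
orientation: [1.331, 2.845, 0.0]
force: [-0.1, 0.3, -2.3]
gripper_width: 0.0202
gripper_force: 98.2
```

>>> {"api": "move_arm", "payload": {"motion": [[0, -0.0033, 0, 0, 0, -0.0093, 1], [-0.0002, -0.0066, 0, 0, 0, -0.0186, 1], [-0.0004, -0.0099, 0, 0, 0, -0.028, 1], [-0.0008, -0.0132, 0, 0, 0, -0.0373, 1], [-0.0012, -0.0165, 0, 0, 0, -0.0466, 1], [-0.0017, -0.0198, 0, 0, 0, -0.0559, 1], [-0.0024, -0.0231, 0, 0, 0, -0.0652, 1], [-0.0031, -0.0263, 0, 0, 0, -0.0746, 1], [-0.0039, -0.0295, 0, 0, 0, -0.0839, 1], [-0.0048, -0.0327, 0, 0, 0, -0.0932, 1], [-0.0058, -0.0359, 0, 0, 0, -0.1025, 1], [-0.0069, -0.039, 0, 0, 0, -0.1118, 1], [-0.0081, -0.0421, 0, 0, 0, -0.1212, 1], [-0.0094, -0.0452, 0, 0, 0, -0.1305, 1], [-0.0108, -0.0482, 0, 0, 0, -0.1398, 1], [-0.0122, -0.0512, 0, 0, 0, -0.1491, 1], [-0.0138, -0.0541, 0, 0, 0, -0.1584, 1], [-0.0154, -0.057, 0, 0, 0, -0.1677, 1], [-0.0171, -0.0598, 0, 0, 0, -0.1771, 1], [-0.0189, -0.0626, 0, 0, 0, -0.1864, 1]]}}

```text
time: 17.78
tcp_pos: [0.4616, 0.14, 0.1838]
orientation: [0.453, 3.109, -0.0]
force: [0.6, -0.2, -2.1]
gripper_width: 0.0201
gripper_force: 98.2
```

>>> {"api": "move_arm", "payload": {"motion": [[0, -0.0032, 0, 0, 0, -0.0091, 1], [-0.0002, -0.0063, 0, 0, 0, -0.0177, 1], [-0.0004, -0.0092, 0, 0, 0, -0.0259, 1], [-0.0006, -0.0119, 0, 0, 0, -0.0335, 1], [-0.0009, -0.0145, 0, 0, 0, -0.0408, 1], [-0.0013, -0.0169, 0, 0, 0, -0.0475, 1], [-0.0016, -0.0191, 0, 0, 0, -0.0538, 1], [-0.002, -0.0211, 0, 0, 0, -0.0596, 1], [-0.0024, -0.023, 0, 0, 0, -0.065, 1], [-0.0027, -0.0247, 0, 0, 0, -0.0699, 1], [-0.0031, -0.0262, 0, 0, 0, -0.0743, 1], [-0.0034, -0.0276, 0, 0, 0, -0.0783, 1], [-0.0037, -0.0288, 0, 0, 0, -0.0818, 1], [-0.004, -0.0298, 0, 0, 0, -0.0848, 1], [-0.0042, -0.0307, 0, 0, 0, -0.0874, 1], [-0.0044, -0.0314, 0, 0, 0, -0.0895, 1], [-0.0046, -0.032, 0, 0, 0, -0.0911, 1], [-0.0047, -0.0324, 0, 0, 0, -0.0923, 1], [-0.0048, -0.0326, 0, 0, 0, -0.093, 1], [-0.0048, -0.0327, 0, 0, 0, -0.0932, 1]]}}

```text
time: 19.45
tcp_pos: [0.4581, 0.1157, 0.1838]
orientation: [0.001, -3.142, -0.0]
force: [0.7, 0.4, -1.8]
gripper_width: 0.0202
gripper_force: 98.2
```

>>> {"api": "move_arm", "payload": {"motion": [[0, 0, 0, 0, 0, 0, 1], [0, 0, 0, 0, 0, 0, 1], [0, 0, 0, 0, 0, 0, 1], [0, 0, 0, 0, 0, 0, 1], [0, 0, 0, 0, 0, 0, 1], [0, 0, 0, 0, 0, 0, 1], [0, 0, 0, 0, 0, 0, 1], [0, 0, 0, 0, 0, 0, 1], [0, 0, 0, 0, 0, 0, 1], [0, 0, 0, 0, 0, 0, 1], [0, 0, 0, 0, 0, 0, 1], [0, 0, 0, 0, 0, 0, 1]]}}

```text
time: 20.45
tcp_pos: [0.4581, 0.1156, 0.1838]
orientation: [0.0, -3.142, 0.0]
force: [-0.5, 0.3, -2.1]
gripper_width: 0.0198
gripper_force: 98.2
```

```bash
cat > chk.py <<'E'
from dish import *
f=grab('scene')
s=env.read_state();M=R.from_rotvec(s['orientation']).as_matrix();t=np.array(s['tcp_pos']);print(s['time'],t,M[:,2],'eara az',np.degrees(np.arctan2(M[1,0],M[0,0])),s['gripper_force'],s['joint_pos'].round(2))
C=t-.084*M[:,0];C[2]=t[2]+.005-.0193;Z=np.array([0,0,1.])
h=cv2.cvtColor(f['pixels'],cv2.COLOR_RGB2HSV)
pb=proj(f,C+.028*Z);pr=proj(f,C+.024*Z);tip=proj(f,C+np.array([.105,0,.017]))
print('pred ball',pb,'rim',pr,'tip b',tip)
d=((h[...,1]>100)&((h[...,0]<16)|(h[...,0]>172))).astype(np.uint8)
x,y=map(int,pr);q=np.zeros_like(d);q[y-35:y+50,x-55:x+55]=d[y-35:y+50,x-55:x+55]
c=max(cv2.findContours(q,0,1)[0],key=cv2.contourArea);q=cv2.drawContours(np.zeros_like(q),[c],-1,1,-1)
ys,xs=np.where(q);print('dish x',xs.min(),xs.max(),'y',ys.min(),ys.max())
# predicted left/right rim edges
tt=np.linspace(0,2*np.pi,180)
E=np.array([proj(f,C+np.array([.066*np.cos(a),.066*np.sin(a),.024])) for a in tt]);print('pred x',E[:,0].min(),E[:,0].max())
for e in(E[:,0].argmin(),E[:,0].argmax()):
    pass
l=ys[xs<=xs.min()+2].mean();r=ys[xs>=xs.max()-2].mean();print('edge rows L,R',l,r,'pred',E[E[:,0].argmin(),1],E[E[:,0].argmax(),1])
bm=((h[...,2]>95)&(h[...,0]>8)&(h[...,0]<22)&(h[...,1]>70)).astype(np.uint8)*q
n,lab,st,ce=cv2.connectedComponentsWithStats(bm)
for i in range(1,n):
    if st[i,4]>40:print('ball?',st[i],ce[i])
for v in range(y-22,y+12,3):print(v,[tuple(int(z) for z in h[v,u]) for u in range(x-20,x+21,4)]) 
E
python3 chk.py
```

```text
20.5 [0.45809131 0.1156555  0.1837843 ] [-2.28031161e-05  1.53285123e-05 -1.00000000e+00] eara az -179.98665253585878 98.21452125906944 [ 0.35  0.52 -0.95  2.02  0.55  0.88  0.67]
pred ball [351.45996614 147.08248187] rim [351.28844966 148.98267316] tip b [362.72169413 179.55871503]
dish x 318 385 y 130 182
pred x 316.64440882766064 386.4370350709858
edge rows L,R 150.1818181818182 154.27586206896552 pred 147.75624189195253 151.58002461485972
ball? [344 139  20  19 286] [353.98951049 147.52097902]
126 [(16, 57, 135), (165, 24, 21), (16, 54, 100), (17, 53, 163), (18, 55, 140), (17, 35, 51), (5, 55, 51), (17, 52, 163), (18, 50, 163), (17, 52, 162), (17, 52, 162)]
129 [(17, 53, 145), (15, 18, 29), (15, 51, 90), (15, 83, 104), (14, 60, 106), (14, 42, 91), (17, 59, 78), (16, 53, 163), (17, 53, 165), (17, 51, 165), (16, 52, 163)]
132 [(17, 57, 134), (0, 50, 36), (13, 57, 81), (10, 173, 56), (10, 202, 48), (13, 39, 92), (17, 61, 84), (17, 50, 163), (17, 50, 163), (17, 53, 164), (17, 51, 164)]
135 [(17, 55, 129), (9, 59, 43), (9, 67, 76), (12, 187, 79), (11, 185, 77), (10, 57, 94), (16, 56, 
[... 747 characters left out ...]
 179, 77)]
150 [(11, 185, 80), (12, 198, 76), (11, 179, 80), (14, 154, 88), (15, 149, 101), (15, 146, 131), (16, 145, 146), (16, 149, 142), (13, 160, 102), (11, 188, 80), (10, 180, 78)]
153 [(10, 192, 57), (12, 184, 54), (12, 191, 52), (14, 156, 80), (15, 144, 90), (15, 146, 117), (15, 150, 133), (15, 152, 124), (11, 166, 86), (11, 176, 81), (12, 190, 75)]
156 [(12, 205, 71), (10, 176, 55), (13, 194, 50), (11, 162, 63), (15, 156, 80), (15, 151, 96), (14, 150, 114), (15, 153, 100), (11, 185, 77), (11, 197, 75), (11, 188, 72)]
159 [(11, 193, 86), (11, 173, 87), (11, 187, 56), (10, 192, 53), (13, 171, 64), (15, 151, 76), (13, 149, 82), (11, 183, 78), (10, 185, 77), (10, 183, 74), (10, 183, 74)]
```

```bash
cat > ball.py <<'E'
from dish import *
for k in range(2):
    f=grab('scene');h=cv2.cvtColor(f['pixels'],cv2.COLOR_RGB2HSV)
    m=((h[...,0]>=13)&(h[...,1]>125)&(h[...,1]<172)).astype(np.uint8)
    q=np.zeros_like(m);q[132:168,330:375]=m[132:168,330:375]
    q=cv2.morphologyEx(q,cv2.MORPH_OPEN,np.ones((3,3),np.uint8))
    c=max(cv2.findContours(q,0,1)[0],key=cv2.contourArea)
    print(cv2.minEnclosingCircle(c),cv2.boundingRect(c))
E
python3 ball.py
```

```text
((352.3819885253906, 149.43167114257812), 10.978191375732422) (342, 139, 22, 21)
((352.3908996582031, 149.0272674560547), 11.06063461303711) (342, 139, 22, 22)
```

The ball is still and about 2 px toward the free ear, which fits roughly 1° of sag. I'll correct it gently by 1°.

>>> {"api": "move_arm", "payload": {"motion": [[0, 0, 0, 0, -0.0002, 0, 1], [0, 0, 0, 0, -0.0005, 0, 1], [0, 0, 0, 0, -0.001, 0, 1], [0, 0, 0, 0, -0.0015, 0, 1], [0, 0, 0, 0, -0.002, 0, 1], [0, 0, 0, 0, -0.0025, 0, 1], [0, 0, 0, 0, -0.003, 0, 1], [0, 0, 0, 0, -0.0035, 0, 1], [0, 0, 0, 0, -0.004, 0, 1], [0, 0, 0, 0, -0.0045, 0, 1], [0, 0, 0, 0, -0.005, 0, 1], [0, 0, 0, 0, -0.0053, 0, 1], [0, 0, 0, 0, -0.0055, 0, 1], [0, 0, 0, 0, -0.0056, 0, 1], [0, 0, 0, 0, -0.0056, 0, 1], [0, 0, 0, 0, -0.0056, 0, 1], [0, 0, 0, 0, -0.0056, 0, 1], [0, 0, 0, 0, -0.0056, 0, 1], [0, 0, 0, 0, -0.0056, 0, 1], [0, 0, 0, 0, -0.0056, 0, 1]]}}

```text
time: 22.27
tcp_pos: [0.4581, 0.1157, 0.1838]
orientation: [-0.0, 3.124, 0.0]
force: [0.1, -0.0, -1.7]
gripper_width: 0.0198
gripper_force: 98.2
```

>>> {"api": "move_arm", "payload": {"motion": [[0, 0, 0, 0, 0, 0, 1], [0, 0, 0, 0, 0, 0, 1], [0, 0, 0, 0, 0, 0, 1], [0, 0, 0, 0, 0, 0, 1], [0, 0, 0, 0, 0, 0, 1], [0, 0, 0, 0, 0, 0, 1], [0, 0, 0, 0, 0, 0, 1], [0, 0, 0, 0, 0, 0, 1], [0, 0, 0, 0, 0, 0, 1], [0, 0, 0, 0, 0, 0, 1], [0, 0, 0, 0, 0, 0, 1], [0, 0, 0, 0, 0, 0, 1]]}}

```text
time: 23.27
tcp_pos: [0.4581, 0.1157, 0.1838]
orientation: [-0.0, 3.124, 0.0]
force: [-0.0, -0.1, -2.1]
gripper_width: 0.0202
gripper_force: 98.2
```

```bash
python3 ball.py; python3 chk.py | head -7
```

```text
((351.94329833984375, 147.6494903564453), 11.079588890075684) (342, 137, 21, 22)
((351.7631530761719, 147.76315307617188), 11.079076766967773) (342, 137, 21, 22)
23.4167 [0.45808705 0.11567534 0.18380262] [ 1.75748796e-02  3.41516222e-05 -9.99845549e-01] eara az -179.98719960459772 98.199882209301 [ 0.35  0.51 -0.95  2.03  0.56  0.86  0.65]
pred ball [351.4688787  147.06946394] rim [351.29734159 148.96967534] tip b [362.73141684 179.54418595]
dish x 318 386 y 130 180
pred x 316.653470468656 386.44579950219924
edge rows L,R 149.5 153.52941176470588 pred 147.74330994876226 151.56688172559268
ball? [344 137  19  20 291] [353.59450172 145.97594502]
126 [(17, 56, 140), (170, 28, 27), (16, 51, 104), (17, 52, 162), (16, 53, 143), (10, 46, 50), (13, 61, 50), (17, 53, 164), (17, 51, 164), (17, 54, 162), (17, 50, 162)]
```

The ball is now within 1 px of centre, still and level.

```bash
python3 -c "
from plant import env
print(env.finish_job())"
```

```text
the job is handed in; nothing more can be done
None
```

I handed the job in: the dish is held level and still by the ear on the coaster side, about 17 cm above the console, free ear pointing straight away from the robot and the ball within about 2 mm of the middle in the camera view; the hand-in returned no verdict.

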